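# Hang the push block on its keeper peg

## Task

Hang the push block by its steel eye on the keeper peg on the post: lift the red drop flap with the top of the block, slip the eye over the peg and slide it along until the flap falls shut behind the block, then lower the weight onto the peg and let go, so that it hangs straight and still. Work by feel and gently, as the bracket sits anywhere along its mounting slots: never push hard on the peg or flap or drop the block onto them, and leave the plane, clamp and tin alone.

Things in the scene. Friction and masses are not known exactly. Their poses are not given: they have to be found in the camera images.
- push_block: push block, 0.25 to 0.43 kg: wooden base 206 (x) x 80 (y) x 25 mm, rubber sole, and on it an 18 mm plywood board along x, top edge 140 mm above the sole, flat-topped for 75 mm either side of the middle. Origin: centre of the underside, z up. Both ends are alike. Stands on its sole, x within 0.5 rad of world x. Grip the board from above, closing along y, firmly, about 55 mm beside the eye
- eye (a point): centre of the eye: a steel-rimmed round hole, 18 mm in diameter, through the board along the block's y, at (0, 0, 118) mm in the block, so 22 mm below the board's top edge (13 mm of board above the hole). The block's axes; the centre of mass lies below it
- post: timber post 70 (x) x 45 (y) x 295 mm, screwed to the bench. Origin: centre of the underside. A grey bracket on its face x = -35 mm carries a level peg along the post's -x, at y = 0. The bracket is clamped firmly somewhere along its upright slots: peg, collar and flap together sit up to 18 mm above or below nominal. That offset is not measured: feel or see it.
- peg_root (a point): nominal point where the peg's axis meets the post's face, (-35, 0, 200) mm in the post, its axes. True height: up to 18 mm more or less. s below is the distance out from this face (along the post's -x), h the height over the peg's true axis. Steel peg, 12 mm in diameter, tip at s = 95 mm. Hard stop for the board: a dark collar on the peg, 28 mm in diameter, outer face at s = 52 mm
- peg_end (a point): nominal point of the peg's tip, s = 95 mm, at the nominal height (true height up to 18 mm off). The red flap when down: its lip overhangs the tip, underside rising straight from h = 7.5 mm at s = 80 to h = 21 at s = 113; its nose, inner face s = 74, outer s = 80, comes down to h = 7.5; its arm passes over the pocket between nose and collar, underside at h = 30
- keeper (a joint): red gravity flap, 24 mm wide, pinned to the bracket at s = 14, h = 9 mm; rad: 0 = down on its stop, grows as the lip rises (to 1.2). No spring: it falls back by itself. Lifting it at the lip takes about 1.5 N. With the eye on the peg's axis the nose rides on the board's top and falls once the board's outer face is inside s = 72 (70 when the board meets the collar), trapping the board
- plane: bystander: a blue metal hand plane, 180 x 56 x 88 mm, wooden handles; origin at the centre of its underside
- g_clamp: bystander: a green G-clamp lying flat, about 160 x 112 x 20 mm; origin near its middle, on the underside
- wax_tin: bystander: a round tin 87 mm in diameter, 48 mm high, yellow lid; origin at the centre of its underside
Things that resemble listed ones, but are neither listed nor needed, are in the scene too. Of the things like the push_block, leave any that is white; of the rest the larger one is meant.

How it is judged:
On the way, in this order (a step that is already met when the one before it is completed fails the run):
1. the flap is lifted by the block (value of joint keeper above 0.12 rad and contact force between push_block and post above 0.3 N), for 0.1 s.
2. the eye is on the peg, in against the collar far enough that the flap has fallen shut behind the board (value of joint keeper below 0.04 rad and x of eye in the frame of post between -0.102 and -0.093 m and y of eye in the frame of post between -0.008 and 0.008 m and z of eye in the frame of post between 0.17 and 0.228 m), for 0.2 s.
At the end, for the whole second after the job is handed in: the block hangs by its eye on the peg with its weight on it, board between collar and fallen flap (below 0.04 rad), eye 93 to 103 mm from the post's origin along the peg and within 8 mm sideways, tilt below 0.15 rad, square within 0.25 rad, still (below 0.03 m/s, 0.3 rad/s) (value of joint keeper below 0.04 rad and x of eye in the frame of post between -0.103 and -0.093 m and y of eye in the frame of post between -0.008 and 0.008 m and z of eye in the frame of post between 0.17 and 0.228 m and angle between push_block's own z axis and vertical below 0.15 rad and angle between the y axis of push_block and the x axis of post, either way round below 0.25 rad and linear speed of push_block below 0.03 m/s and angular speed of push_block below 0.3 rad/s and contact force between push_block and post above 1.5 N); the robot touches nothing.
It fails at once if the block presses or knocks on the peg, collar, flap or post with more than 30 N (contact force between push_block and post above 30 N).
It fails at once if the block is let go and drops (moves faster than 0.12 m/s while no finger touches it) (contact force between push_block and the fingers below 0.1 N and linear speed of push_block above 0.12 m/s).
It fails at once if the plane is moved by more than 20 mm (distance of plane from where it was at the start of the episode above 0.02 m).
It fails at once if the clamp is moved by more than 20 mm (distance of g_clamp from where it was at the start of the episode above 0.02 m).
It fails at once if the tin is moved by more than 20 mm (distance of wax_tin from where it was at the start of the episode above 0.02 m).
It also fails if it takes over 67 s, if anything falls off the work surface, if the arm or the gripper's body presses on something with over 40 N, if the wrist force passes 120 N, or if a joint passes its speed limit or range.

## Robot

A 7-joint arm with a two-finger parallel gripper is mounted at the origin on the work surface. World frame = base frame: x ahead of the robot, y to its left, z up, the work surface at z = 0. Lengths are in m, angles in rad, forces in N, time in s.
With the tool pointing down it reaches from about 0.4 to 0.85 m from the base axis. Payload 4.5 kg.
Tool frame: the origin (TCP) lies between the finger pads; the fingertips stand 19 mm ahead of it and the grasp point (between the pads) is the TCP; z points along the fingers, y is the direction in which the jaws open and shut (so a half turn about z gives the same grasp; the last joint's range is limited). The gripper opens to 88 mm and grips with 3 to 60 N. Pads are 18 mm wide; open, the fingers measure 123 mm over their backs; the gripper's body (75 mm by 187 mm) begins 45 mm behind the grasp point.
Start: joints at [-1.229, 0.689, -0.195, 1.565, 0.157, 0.902, -0.215], TCP at [0.189, 0.596, 0.258] pointing down, gripper open.
Joint ranges: [-3.01, 3.01], [-0.46, 2.08], [-1.47, 1.51], [0.13, 2.56], [-1, 4.14], [0.04, 2.09], [-2.66, 2.66]. Speed limits (rad/s): [2.57, 2.57, 3.14, 3.14, 3.14, 3.14, 3.14].

## Interface

Orientations are given as a unit quaternion [x, y, z, w].
In Python, from plant import status, snapshot, finish_job, cut_out, tip_of gives the robot as it stands. The module is installed in compiled form; this text tells all that it offers.
- The arm moves only by the tool carry_out, never from a script. Its arguments are lists of equal length, an entry for each row: "linear": the shift along the world's x, y, z in m, a list of three; "roll": the turn about the world's z in rad. A call has 1 to 8 rows; each row is the pose to reach, as a shift and turn from the pose measured when the call began; what a row does not reach only later rows make up. A row lasts 1/12 s, in which the tool goes at most 41.7 mm and 7.16 degrees, less where a joint would pass 70% of its speed; a pose out of reach is approached as far as the arm can. A call with a gripper value outside its range is refused whole. "gripper" is the opening, from 0 (shut) to 1 (fully open), set as the call begins (left out, the last holds). The fingers move at their own pace and stop on an object; "grip_force" is the grip in N (left out, the last holds). Time passes only in rows, so rows that repeat a pose let the fingers close. It gives the time, the measured TCP pose, the force and the opening at its end, in the units of the state.
- status.get_state(): the state, without advancing time (a new reading comes with each control period).
- snapshot(name): name is "scene" or "top" or "wrist"; returns a dict with "img" (480x640x3 uint8, red, green, blue), "range_z" (480x640 float32, m along the optical axis (not along the pixel's ray), 0 where there is no reading), "fx", "fy", "cx", "cy" (pixels), "world_from_camera" (4x4, takes a point from camera to world coordinates). Camera axes: x right, y down, z forward; pixel columns grow to the right and rows downward; lengths in m; the calibration is good to about 2 mm. The wrist camera is an equidistant fisheye: a pixel r from the principal point sees the ray r / f radians off the axis. A picture is of the moment at which its call begins.
- finish_job(): hands the job in, once; it reports no verdict.
Trained networks look in a picture, given as the dict that the camera call returned (one of the last four; its "shot" number tells which), for a name from the list of things; names that differ only in an ending like _2 or _b are one class to them, and where a whole thing is asked for, a point or a joint stands for the part that bears it (a point fixed in the world has none). Each returns a list of dicts, best first, with "confidence" (0 to 1); they miss things now and then, are a little off and sometimes report something else, mostly with a low value. They report only what shows in the picture. A call takes as long as a camera call. They do not tell look-alikes from the thing itself.
- cut_out(picture, query): "region" (480x640 bool, what is visible of it) and "pixel" ([column, row] in pixels, amid what is visible of it).
- tip_of(picture, query): "pixel" ([column, row] in pixels: a listed point, or the origin of a listed thing).
The state is a dict: "clock": time; "q": joint angles; "qd": joint speeds; "joint_torque": joint torques, N m; "tool_pos": TCP position; "eef_rot": TCP orientation; "contact_force": force on the tool from outside, world axes, zero at the start; "moment": the same for the moment, N m; "opening": opening from 0.0 (shut) to 1.0 (fully open).
Only numpy, scipy, OpenCV 4.12 (cv2) and the standard library are available. Lean on these libraries where they do the work, as an engineer would, in place of code of your own. Each camera call takes 0.05 s, during which the arm holds its last target.

## Working session

There is one attempt and no reset: what is moved stays moved. The work goes in short steps, Python scripts to look and compute and a tool call to move; the robot and the scene stay as the last step left them, time stands still between calls to the robot, and variables do not carry over. Pictures are saved under pics/ and viewed, and the job is handed in when it is done.

Besides the shell and the picture viewer there is one more tool, called after "Call:" as name(argument=value, ...), one argument or row to a line, values as JSON. carry_out: Moves the arm, as the interface text tells. Its arguments: {"type":"object","properties":{"linear":{"type":"array"},"roll":{"type":"array"},"gripper":{"type":"number"},"grip_force":{"type":"number"}},"required":["linear","roll"]}

```bash
mkdir -p pics; cat > h.py <<'E'
import numpy as np, cv2, pickle
from plant import status, snapshot, finish_job, cut_out, tip_of
def save(p,n): cv2.imwrite('pics/'+n+'.png',cv2.cvtColor(p['img'],cv2.COLOR_RGB2BGR))
def cloud(p):
    v,u=np.mgrid[0:480,0:640]; z=p['range_z']
    P=np.stack([(u-p['cx'])/p['fx']*z,(v-p['cy'])/p['fy']*z,z,np.ones_like(z)],-1)
    return (P@p['world_from_camera'].T)[...,:3]
E
python3 - <<'E'
from h import *
s=status.get_state(); print({k:np.round(v,3) for k,v in s.items()})
for n in ['scene','top']:
    p=snapshot(n); save(p,n+'0'); pickle.dump(p,open(n+'0.pkl','wb'))
    C=cloud(p)
    print(n,np.round(p['world_from_camera'],3).tolist(),p['fx'])
    for q in ['push_block','post','plane','g_clamp','wax_tin','keeper']:
        for r in cut_out(p,q):
            m=r['region']&(p['range_z']>0)
            print(q,round(r['confidence'],2),np.round(r['pixel']),np.round(np.percentile(C[m],[2,50,98],axis=0),3).tolist() if m.any() else '')
    for q in ['eye','peg_end','peg_root','push_block','post']:
        for r in tip_of(p,q):
            c,w=np.round(r['pixel']).astype(int); print('tip',q,round(r['confidence'],2),c,w,np.round(C[w,c],3))
E
```

```text
{'clock': np.float64(0.0), 'q': array([-1.229,  0.69 , -0.195,  1.566,  0.157,  0.903, -0.215]), 'qd': array([ 0.001, -0.001,  0.   , -0.001,  0.   , -0.001,  0.   ]), 'joint_torque': array([ 0.0000e+00, -5.2755e+01, -1.2670e+00, -1.5343e+01, -5.3000e-02,
        6.0000e-03,  0.0000e+00]), 'tool_pos': array([0.189, 0.595, 0.257]), 'eef_rot': array([ 0.153,  0.988, -0.001, -0.   ]), 'contact_force': array([0.676, 0.054, 0.014]), 'moment': array([ 0.014, -0.043,  0.011]), 'opening': np.float64(0.999)}
scene [[-0.842, 0.427, -0.33, 0.84], [0.54, 0.671, -0.509, 0.567], [0.004, -0.606, -0.795, 1.044], [0.0, 0.0, 0.0, 1.0]] 471.0559222637065
push_block 0.79 [466. 295.] [[0.213, 0.183, 0.008], [0.237, 0.286, 0.055], [0.269, 0.373, 0.144]]
push_block 0.78 [366. 338.] [[0.403, 0.18, 0.015], [0.515, 0.24, 0.03], [0.594, 0.291, 0.144]]
push_block 0.77 [412. 420.] [[0.478, 0.358, 0.009], [0.53, 0.427, 0.022], [0.571, 0.483, 0.1]]
push_block 0.39 [255. 183.] [[0.508, -0.289, 0.007], [0.538, -0.206, 0.222], [0.561, -0.111, 0.299]]
post 0.84 [249. 187.] [[0.508, -0.29, 0.008], [0.538, -0.206, 0.224
[... 1821 characters left out ...]
.0], [0.606, -0.42, 0.018], [0.68, -0.376, 0.024]]
wax_tin 0.92 [459. 278.] [[0.36, -0.397, 0.002], [0.398, -0.355, 0.047], [0.438, -0.317, 0.052]]
keeper 0.87 [379. 218.] [[0.518, -0.185, 0.23], [0.528, -0.141, 0.251], [0.539, -0.092, 0.255]]
tip eye 0.96 198 363 [0.225 0.274 0.139]
tip eye 0.78 220 244 [0.495 0.222 0.14 ]
tip eye 0.61 145 239 [0.516 0.413 0.097]
tip peg_end 0.84 360 222 [ 0.523 -0.095  0.243]
tip peg_root 0.67 407 220 [ 0.524 -0.193  0.249]
tip peg_root 0.35 429 157 [ 0.711 -0.292  0.049]
tip push_block 0.86 212 354 [0.237 0.254 0.087]
tip push_block 0.84 154 240 [0.521 0.414 0.029]
tip push_block 0.6 226 250 [0.482 0.212 0.12 ]
tip post 0.56 411 230 [ 0.507 -0.208  0.208]
```

View pics/scene0.png

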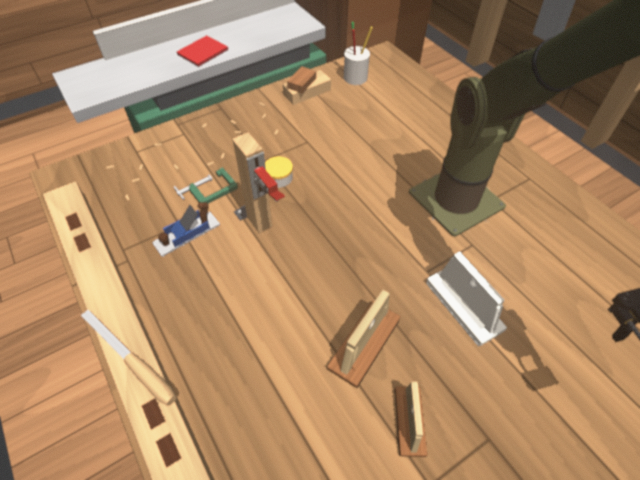

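View pics/top0.png

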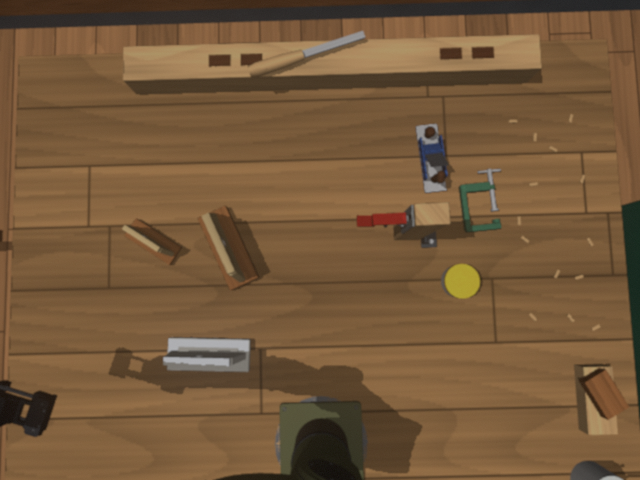

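```bash
python3 - <<'E'
from h import *
for n in ['top0','scene0']:
    p=pickle.load(open(n+'.pkl','rb')); C=cloud(p)
    def rect(m,nm):
        Q=C[m][:,:2]; r=cv2.minAreaRect((Q*1000).astype(np.float32)); print(n,nm,m.sum(),np.round(r[0],1),np.round(r[1],1),round(r[2],1),'z',np.round(np.median(C[m][:,2]),4))
    X,Y,Z=C[...,0],C[...,1],C[...,2]
    box=(X>.38)&(X<.62)&(Y>.14)&(Y<.32)
    rect(box&(Z>.133)&(Z<.15),'boardtop'); rect(box&(Z>.018)&(Z<.032),'base')
    box=(X>.46)&(X<.6)&(Y>-.34)&(Y<-.16)
    rect(box&(Z>.285)&(Z<.31),'posttop')
    im=p['img'].astype(int); red=(im[...,0]>120)&(im[...,1]<60)&(im[...,2]<60)&(X>.46)&(X<.6)&(Y<-.05)&(Y>-.25)
    rect(red,'flap')
    for y in np.arange(-.2,-.08,.01):
        m=red&(abs(Y-y)<.005)
        if m.any(): print(round(y,3),m.sum(),np.round(np.percentile(Z[m],[5,50,95]),4),np.round(np.median(X[m]),4))
    v,u=np.where(red); 
    a=cv2.resize(p['img'][v.min()-40:v.max()+50,u.min()-50:u.max()+50],None,fx=5,fy=5,interpolation=cv2.INTER_CUBIC)
    print(a.shape,v.min()-40,u.min()-50); cv2.imwrite('pics/crop_'+n+'.png',cv2.cvtColor(a,cv2.COLOR_RGB2BGR))
E
```

```text
top0 boardtop 527 [498.1 228.8] [149.9  19.2] 23.5 z 0.1397
top0 base 1441 [498.5 229.1] [206.4  80.9] 23.9 z 0.025
top0 posttop 820 [ 530.3 -232.2] [45.4 75.4] 1.1 z 0.2941
top0 flap 337 [ 528.1 -140.3] [21.4 98.2] 0.8 z 0.2512
-0.19 22 [0.2482 0.2509 0.2535] 0.5291
-0.18 46 [0.2487 0.2522 0.2552] 0.5282
-0.17 50 [0.2494 0.2511 0.2537] 0.5284
-0.16 49 [0.2479 0.2513 0.2539] 0.5287
-0.15 47 [0.2484 0.2514 0.2546] 0.5287
-0.14 45 [0.2484 0.2513 0.2537] 0.5271
-0.13 49 [0.2479 0.2507 0.2531] 0.5276
-0.12 16 [0.2296 0.2513 0.2546] 0.5317
-0.11 5 [0.2298 0.2327 0.2334] 0.537
-0.1 2 [0.2365 0.2385 0.2404] 0.5366
-0.09 6 [0.2393 0.241  0.2416] 0.529
(505, 735, 3) 173 308
scene0 boardtop 596 [495.5 224.2] [153.   19.7] 23.3 z 0.1418
scene0 base 1571 [496.4 223.7] [207.2  81.5] 23.6 z 0.027
scene0 posttop 502 [ 529.1 -235.4] [45.  78.4] 1.7 z 0.2973
scene0 flap 25 [ 529.1 -124.4] [17.8  3.7] 2.5 z 0.2421
-0.13 10 [0.2337 0.2378 0.2459] 0.5254
-0.12 15 [0.2346 0.2437 0.2476] 0.5294
(485, 530, 3) 146 219
```

View pics/crop_scene0.png

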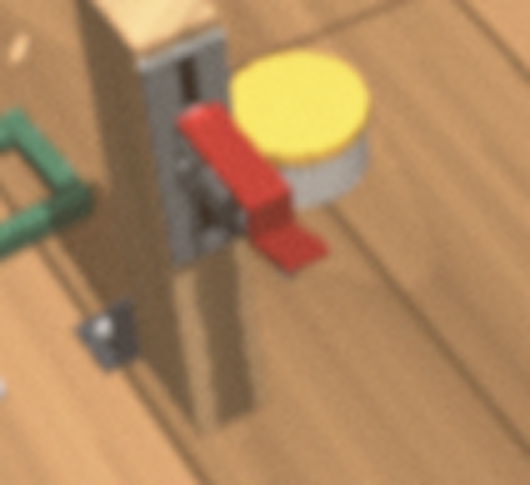

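View pics/crop_top0.png

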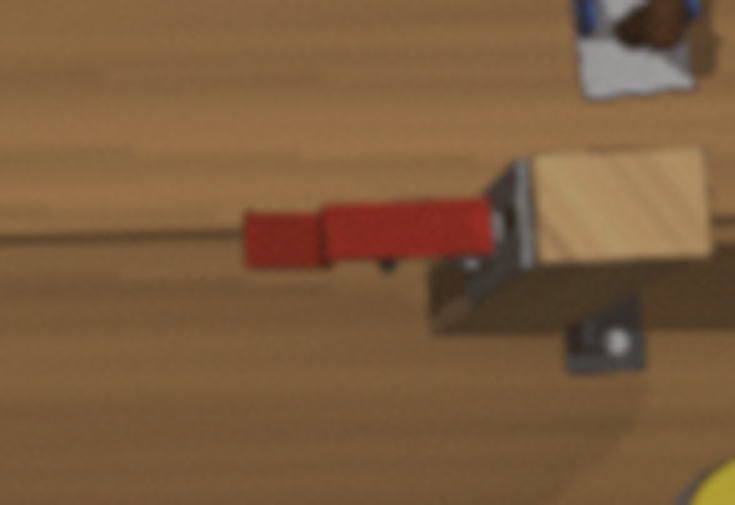

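Call:
carry_out(
  linear=[
    [0.03,-0.03,0],
    [0.06,-0.06,0],
    [0.09,-0.09,0],
    [0.12,-0.12,0],
    [0.14,-0.16,0],
    [0.16,-0.2,0],
    [0.18,-0.23,0],
    [0.2,-0.26,0],
  ],
  roll=[0.09,0.18,0.27,0.36,0.45,0.54,0.63,0.72],
  gripper=1,
  grip_force=60,
)

```text
clock: 1.87
tool_pos: [0.3902, 0.3333, 0.2579]
eef_rot: [-0.207, 0.978, -0.0, 0.0]
contact_force: [0.9, -0.5, 0.6]
opening: 0.999
```

```bash
cat >> h.py <<'E'
def st():
    s=status.get_state(); q=s['eef_rot']
    from scipy.spatial.transform import Rotation as R
    M=R.from_quat(q).as_matrix()
    print('t',round(float(s['clock']),2),'pos',np.round(s['tool_pos'],4),'yhead',round(np.degrees(np.arctan2(M[1,1],M[0,1])),2),'zdir',np.round(M[:,2],3),'F',np.round(s['contact_force'],2),'M',np.round(s['moment'],2),'open',round(float(s['opening']),3),'q',np.round(s['q'],2))
    return s
E
python3 -c "
from h import *
st()"
```

```text
t 1.87 pos [0.3902 0.3333 0.2579] yhead 113.86 zdir [ 0.    -0.001 -1.   ] F [ 0.93 -0.49  0.61] M [ 0.07 -0.07  0.01] open 0.999 q [-0.51  0.57 -0.45  1.89  0.35  0.76  0.83]
```

Call:
carry_out(
  linear=[
    [0.01,-0.03,0],
    [0.02,-0.06,0],
    [0.03,-0.09,0],
    [0.04,-0.115,0],
    [0.048,-0.132,-0.01],
    [0.048,-0.132,-0.02],
    [0.048,-0.132,-0.03],
    [0.048,-0.132,-0.03],
  ],
  roll=[0,0,0,0,0,0,0,0],
)

```text
clock: 2.53
tool_pos: [0.4378, 0.2003, 0.2267]
eef_rot: [-0.206, 0.979, -0.001, -0.001]
contact_force: [-0.2, -0.1, 0.2]
opening: 1.002
```

```bash
python3 -c "
from h import *
st()
p=snapshot('wrist');save(p,'w1');pickle.dump(p,open('w1.pkl','wb'));print(np.round(p['world_from_camera'],3).tolist(),p['fx'],p['cx'],p['cy'])"
```

```text
t 2.53 pos [0.4378 0.2003 0.2267] yhead 113.8 zdir [-0.002 -0.002 -1.   ] F [-0.15 -0.14  0.23] M [0.04 0.   0.01] open 1.002 q [-0.25  0.58 -0.43  2.01  0.4   0.63  1.04]
[[-0.404, 0.878, 0.257, 0.372], [0.915, 0.389, 0.111, 0.171], [-0.003, 0.279, -0.96, 0.354], [0.0, 0.0, 0.0, 1.0]] 371.64829954431775 324.1399498930592 247.70100797388724
```

View pics/w1.png

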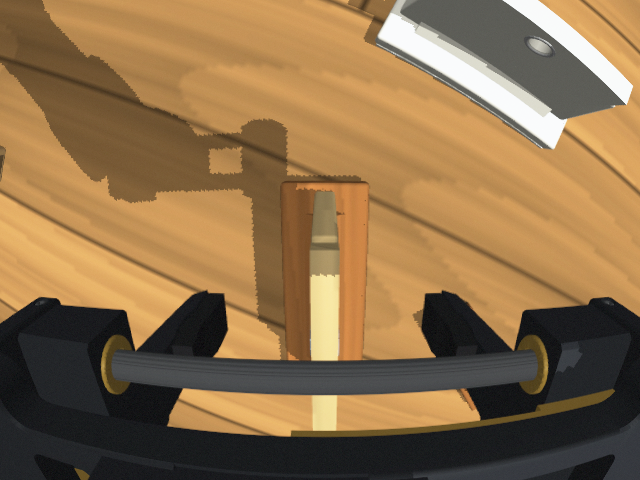

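```bash
cat >> h.py <<'E'
def fcloud(p):
    v,u=np.mgrid[0:480,0:640]; dx=(u-p['cx'])/p['fx'];dy=(v-p['cy'])/p['fx']; r=np.hypot(dx,dy)+1e-9
    z=p['range_z']; t=np.tan(r)
    P=np.stack([dx/r*t*z,dy/r*t*z,z,np.ones_like(z)],-1)
    return (P@p['world_from_camera'].T)[...,:3]
E
python3 -c "
from h import *
p=pickle.load(open('w1.pkl','rb'));C=fcloud(p)
T=np.array([.4378,.2003]);a=np.radians(23.7);ex=np.array([np.cos(a),np.sin(a)]);ey=np.array([-ex[1],ex[0]])
D=C[...,:2]-T;L=D@ex;W=D@ey;Z=C[...,2]
m=(Z>.02)&(Z<.03)&(abs(W)<.06)&(L<0.03)
print(m.sum(),np.percentile(L[m],[0.5,2,5]),np.percentile(W[m],[1,99]))
m=(Z>.13)&(Z<.15)&(abs(W)<.04); print(m.sum(),np.percentile(L[m],[1,50,99]),np.percentile(W[m],[1,50,99]),np.median(Z[m]))
b=m
for c in (-.01,0,.01): 
  k=b&(abs(L-c)<.004); print(c,np.median(W[k]) if k.any() else '')
"
```

```text
5019 [-0.19143855 -0.18181623 -0.17128339] [-0.03959726  0.05888608]
4068 [-0.0089688   0.03541882  0.13551757] [-0.00904245 -0.00036363  0.00861888] 0.1398154457482268
-0.01 8.020592130265376e-05
0 0.00010178803408783532
0.01 -0.000473234242197308
```

Call:
carry_out(
  linear=[
    [0,0,-0.035],
    [0,0,-0.07],
    [0,0,-0.09],
    [0,0,-0.105],
    [0,0,-0.105],
  ],
  roll=[0,0,0,0,0],
)

```text
clock: 3.0
tool_pos: [0.4369, 0.2011, 0.1206]
eef_rot: [-0.207, 0.978, -0.001, -0.002]
contact_force: [0.6, -0.9, -0.2]
opening: 1.002
```

Call:
carry_out(
  linear=[
    [0,0,0],
    [0,0,0],
    [0,0,0],
    [0,0,0],
    [0,0,0],
    [0,0,0],
    [0,0,0],
    [0,0,0],
  ],
  roll=[0,0,0,0,0,0,0,0],
  gripper=0,
  grip_force=60,
)

```text
clock: 3.67
tool_pos: [0.437, 0.201, 0.1208]
eef_rot: [-0.207, 0.978, -0.001, -0.002]
contact_force: [0.5, 0.4, -0.2]
opening: 0.421
```

```bash
python3 -c "
from h import *
st()"
```

```text
t 3.67 pos [0.437  0.201  0.1208] yhead 113.93 zdir [-0.004 -0.003 -1.   ] F [ 0.53  0.42 -0.19] M [ 0.05 -0.03 -0.01] open 0.421 q [-0.36  0.76 -0.27  2.1   0.55  0.36  0.9 ]
```

Call:
carry_out(
  linear=[
    [0,0,0],
    [0,0,0],
    [0,0,0],
    [0,0,0],
    [0,0,0],
    [0,0,0],
    [0,0,0],
    [0,0,0],
  ],
  roll=[0,0,0,0,0,0,0,0],
)

```text
clock: 4.33
tool_pos: [0.4369, 0.2009, 0.1207]
eef_rot: [-0.207, 0.978, -0.001, -0.002]
contact_force: [0.5, -1.1, -1.4]
opening: 0.194
```

Call:
carry_out(
  linear=[
    [0,0,0.005],
    [0,0,0.01],
    [0,0,0.02],
    [0,0,0.03],
    [0,0,0.04],
    [0,0,0.05],
    [0,0,0.05],
  ],
  roll=[0,0,0,0,0,0,0],
)

```text
clock: 4.92
tool_pos: [0.4375, 0.2014, 0.1724]
eef_rot: [-0.207, 0.978, -0.001, -0.001]
contact_force: [-0.4, -1.4, -3.2]
opening: 0.199
```

```bash
python3 -c "
from h import *
st()
p=snapshot('wrist');save(p,'w2');pickle.dump(p,open('w2.pkl','wb'))
p=snapshot('scene');save(p,'s2');pickle.dump(p,open('s2.pkl','wb'))
p=snapshot('top');save(p,'t2');pickle.dump(p,open('t2.pkl','wb'))
"
```

```text
t 4.92 pos [0.4375 0.2014 0.1724] yhead 113.92 zdir [-0.002 -0.002 -1.   ] F [-0.4  -1.37 -3.16] M [-0.06  0.16  0.01] open 0.199 q [-0.3   0.67 -0.36  2.07  0.48  0.49  0.96]
```

View pics/s2.png

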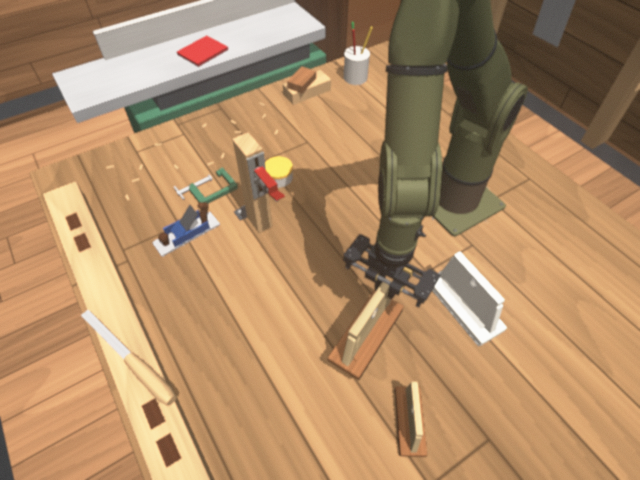

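View pics/w2.png

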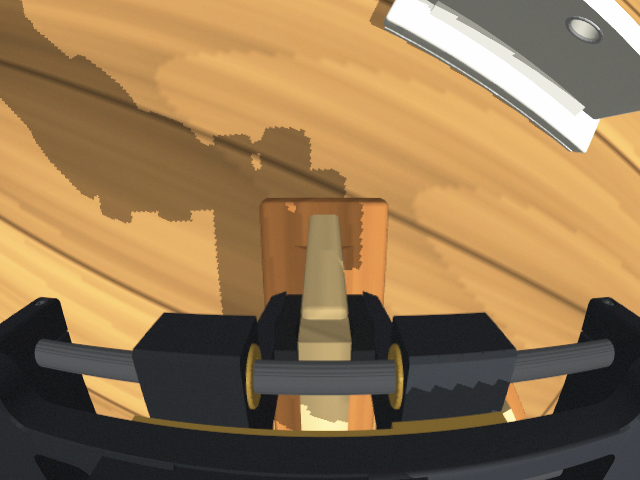

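```bash
cat > blk.py <<'E'
from h import *
def board(p,T,yh,zt,lab):
    C=cloud(p); a=np.radians(yh-90);ex=np.array([np.cos(a),np.sin(a)]);ey=np.array([-ex[1],ex[0]])
    D=C[...,:2]-np.array(T[:2]);L=D@ex;W=D@ey;Z=C[...,2]
    m=(abs(Z-zt)<.012)&(abs(W)<.014)&(L>.0)&(L<.2)
    for lo in np.arange(0.0,.15,.02):
        k=m&(L>=lo)&(L<lo+.02)
        if k.sum()>8: print(lab,round(lo+.01,3),k.sum(),'z',np.round(np.percentile(Z[k],[50,90]),4),'W',np.round(np.percentile(W[k],[5,50,95]),4))
    k=m&(L>.03)&(abs(Z-np.median(Z[m]))<.004); print(lab,'Lmax',np.percentile(L[k],99),'slope',np.polyfit(L[k],Z[k],1),'yawslope',np.polyfit(L[k],W[k],1))
E
python3 -c "
from blk import *
for n in ['s2','t2']: board(pickle.load(open(n+'.pkl','rb')),[.4375,.2014],113.92,.1915,n)
for n in ['scene0','top0']: board(pickle.load(open(n+'.pkl','rb')),[.4375,.2014],113.92,.140,n)
"
```

```text
s2 0.01 78 z [0.1929 0.1958] W [-0.012  -0.0027  0.0068]
s2 0.03 85 z [0.1926 0.1947] W [-0.0099 -0.0005  0.0072]
s2 0.05 85 z [0.1923 0.1949] W [-0.0098 -0.0009  0.0072]
s2 0.07 87 z [0.1924 0.1944] W [-0.01    0.0001  0.0072]
s2 0.09 91 z [0.1924 0.1944] W [-0.0099 -0.0013  0.0071]
s2 0.11 96 z [0.1921 0.194 ] W [-0.0097 -0.0008  0.007 ]
s2 0.13 106 z [0.1915 0.1943] W [-0.0102 -0.001   0.0069]
s2 Lmax 0.1380572643996595 slope [-0.00715966  0.19296919] yawslope [-0.00018728 -0.0016146 ]
t2 0.07 56 z [0.1901 0.1923] W [-0.0075 -0.0026  0.0068]
t2 0.09 77 z [0.1901 0.192 ] W [-0.0075  0.0004  0.0094]
t2 0.11 77 z [0.1897 0.1924] W [-0.0075  0.0008  0.0096]
t2 0.13 78 z [0.1894 0.1922] W [-0.0075  0.0005  0.0095]
t2 0.15 9 z [0.1894 0.1912] W [-0.0076 -0.001   0.0085]
t2 Lmax 0.14114185740419932 slope [-0.00460442  0.19037408] yawslope [ 0.03786062 -0.00325014]
scene0 0.01 77 z [0.1421 0.1442] W [-0.0106 -0.0016  0.0059]
scene0 0.03 75 z [0.1418 0.1438] W [-0.011  -0.0009  0.006 ]
scene0 0.05 81 z [0.1419 0.1447] W [-0.0109 -0.0022  0.0059]
scene0 0.07 83 z [0.1415 0.144 ] W [-0.011  -0.0015  0.0061]
scene0 0.09 88 z [0.1418 0.1442] W [-0.011  -0.0022  0.0056]
scene0 0.11 85 z [0.1416 0.1437] W [-0.0114 -0.0022  0.0056]
scene0 0.13 103 z [0.1409 0.1434] W [-0.0118 -0.0022  0.0054]
scene0 Lmax 0.1373777729601377 slope [-0.00712956  0.14239105] yawslope [-0.00390949 -0.00264098]
top0 0.01 70 z [0.1398 0.1428] W [-0.0082 -0.0006  0.0093]
top0 0.03 75 z [0.1393 0.1425] W [-0.0081 -0.0002  0.0088]
top0 0.05 75 z [0.1394 0.1421] W [-0.0085 -0.0008  0.0087]
top0 0.07 72 z [0.1396 0.1422] W [-0.0086  0.0001  0.0085]
top0 0.09 73 z [0.1393 0.1423] W [-0.0084 -0.0003  0.0086]
top0 0.11 72 z [0.1397 0.1422] W [-0.0087 -0.0005  0.0084]
top0 0.13 70 z [0.1402 0.1427] W [-0.0086 -0.0006  0.0077]
top0 Lmax 0.14068539609239394 slope [0.0058896  0.13919078] yawslope [-0.00164192  0.00031683]
```

Call:
carry_out(
  linear=[
    [0.002,-0.012,0.002],
    [0.004,-0.03,0.006],
    [0.006,-0.05,0.01],
    [0.008,-0.07,0.014],
    [0.01,-0.09,0.014],
    [0.012,-0.11,0.014],
    [0.014,-0.13,0.014],
    [0.016,-0.15,0.014],
  ],
  roll=[-0.02,-0.05,-0.1,-0.15,-0.2,-0.25,-0.3,-0.34],
)

```text
clock: 5.73
tool_pos: [0.4521, 0.0485, 0.1842]
eef_rot: [-0.037, 0.999, -0.001, -0.003]
contact_force: [-0.0, -0.1, -3.1]
opening: 0.193
```

```bash
python3 -c "
from h import *
st()"
```

```text
t 5.73 pos [0.4521 0.0485 0.1842] yhead 94.21 zdir [-0.007 -0.003 -1.   ] F [-0.04 -0.13 -3.06] M [0.   0.21 0.04] open 0.193 q [-0.01  0.62 -0.31  2.13  0.42  0.46  1.  ]
```

Call:
carry_out(
  linear=[
    [0.002,-0.02,0.002],
    [0.004,-0.04,0.002],
    [0.006,-0.06,0.002],
    [0.008,-0.08,0.002],
    [0.01,-0.092,0.002],
    [0.0105,-0.0985,0.002],
    [0.0105,-0.0985,0.002],
    [0.0105,-0.0985,0.002],
  ],
  roll=[-0.01,-0.02,-0.03,-0.04,-0.054,-0.054,-0.054,-0.054],
)

```text
clock: 6.4
tool_pos: [0.4621, -0.0499, 0.1859]
eef_rot: [-0.01, 1.0, -0.001, -0.004]
contact_force: [0.2, 0.5, -2.0]
opening: 0.196
```

```bash
cat > rel.py <<'E'
from blk import *
import sys
s=st(); tag=sys.argv[1]
from scipy.spatial.transform import Rotation as R
M=R.from_quat(s['eef_rot']).as_matrix(); yh=np.degrees(np.arctan2(M[1,1],M[0,1])); T=s['tool_pos']
for n in ['scene','top']:
    p=snapshot(n); save(p,n+tag); pickle.dump(p,open(n+tag+'.pkl','wb'))
    board(p,T,yh,T[2]+.019,n)
    C=cloud(p); X,Y,Z=C[...,0],C[...,1],C[...,2]
    m=(X>.46)&(X<.6)&(Y>-.34)&(Y<-.16)&(Z>.285)&(Z<.31); r=cv2.minAreaRect((C[m][:,:2]*1000).astype(np.float32)); print(n,'post',m.sum(),r)
    im=p['img'].astype(int); red=(im[...,0]>100)&(im[...,1]<70)&(im[...,2]<70)&(X>.46)&(X<.6)&(Y<-.05)&(Y>-.25)&(Z>.2)
    for y in np.arange(-.195,-.075,.01):
        k=red&(abs(Y-y)<.005)
        if k.sum()>2: print('  flap',round(y,3),k.sum(),np.round(np.median(Z[k]),4),np.round(np.percentile(X[k],[5,95]),4))
    a=cv2.resize(p['img'][130:330,200:440] if n=='scene' else p['img'][150:300,300:480],None,fx=3.3,fy=3.3,interpolation=cv2.INTER_CUBIC)
    cv2.imwrite('pics/c_'+n+tag+'.png',cv2.cvtColor(a,cv2.COLOR_RGB2BGR))
E
python3 rel.py 3
```

```text
t 6.4 pos [ 0.4621 -0.0499  0.1859] yhead 91.1 zdir [-0.008 -0.002 -1.   ] F [ 0.24  0.54 -1.99] M [ 0.09  0.22 -0.02] open 0.196 q [ 0.22  0.63 -0.33  2.1   0.42  0.49  1.16]
scene 0.01 15 z [0.2028 0.208 ] W [-0.0096  0.0056  0.011 ]
scene 0.03 80 z [0.2072 0.2092] W [-0.0105  0.0023  0.0072]
scene 0.05 83 z [0.2065 0.2083] W [-0.0103  0.0007  0.0069]
scene 0.07 81 z [0.2068 0.209 ] W [-0.0093  0.0022  0.0071]
scene 0.09 83 z [0.2062 0.2089] W [-0.0105  0.0018  0.0074]
scene 0.11 82 z [0.2058 0.2085] W [-0.0096  0.0025  0.0075]
scene 0.13 96 z [0.2054 0.2078] W [-0.0108  0.0014  0.0066]
scene Lmax 0.13891555898811322 slope [-0.00998125  0.20755749] yawslope [-0.00022058 -0.00150021]
scene post 507 ((529.22119140625, -236.21429443359375), (45.73857498168945, 77.69750213623047), 0.8610128164291382)
  flap -0.185 9 0.2545 [0.5184 0.5384]
  flap -0.175 19 0.2542 [0.5212 0.5386]
  flap -0.165 17 0.254 [0.5212 0.5385]
  flap -0.155 16 0.2539 [0.5219 0.535 ]
  flap -0.145 20 0.2546 [0.5221 0.5372]
  flap -0.135 23 0.2537 [0.5199 0.5374]
  flap -0.125 82 0.2435 [0.518  0.5381]
  flap -0.11
[... 151 characters left out ...]
.0037  0.0113]
top 0.11 75 z [0.2042 0.2062] W [-0.0049  0.0029  0.0114]
top 0.13 72 z [0.2038 0.206 ] W [-0.0051  0.0027  0.0105]
top Lmax 0.14155724774245718 slope [-0.01126584  0.20517507] yawslope [-0.02747687  0.00611013]
top post 830 ((530.1382446289062, -231.83035278320312), (45.090396881103516, 75.52459716796875), 1.1471151113510132)
  flap -0.195 3 0.2266 [0.5219 0.5425]
  flap -0.185 50 0.2512 [0.5196 0.5385]
  flap -0.175 51 0.2518 [0.5194 0.5386]
  flap -0.165 50 0.2508 [0.5178 0.5389]
  flap -0.155 48 0.2509 [0.5186 0.5369]
  flap -0.145 54 0.2515 [0.5171 0.5372]
  flap -0.135 52 0.2517 [0.5168 0.5376]
  flap -0.125 51 0.251 [0.5171 0.5382]
  flap -0.115 9 0.2312 [0.5303 0.5394]
```

View pics/c_scene3.png

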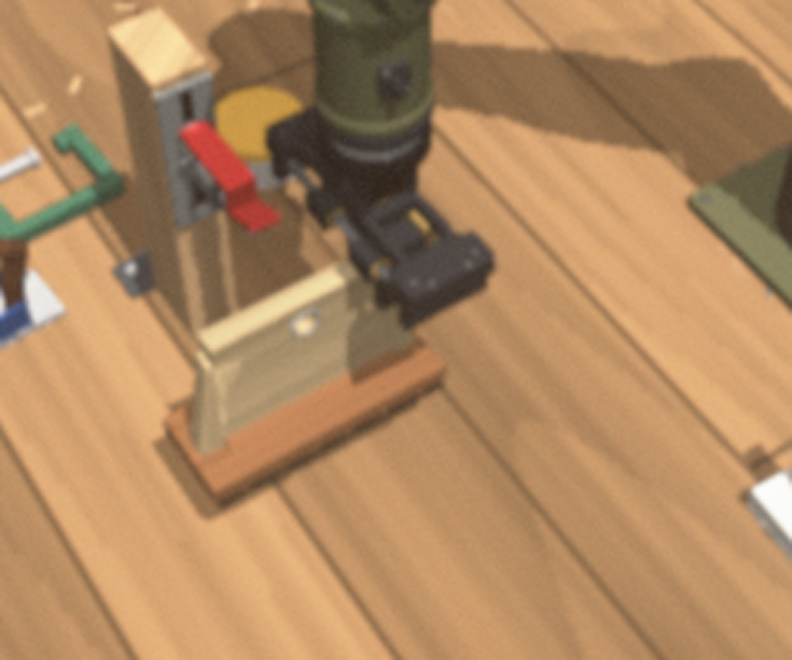

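View pics/c_top3.png

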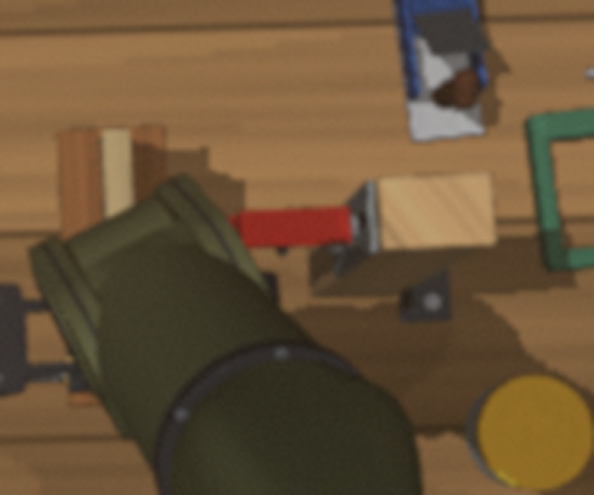

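```bash
python3 -c "
from h import *
p=pickle.load(open('scene3.pkl','rb'));C=cloud(p);X,Y,Z=C[...,0],C[...,1],C[...,2]
for z in np.arange(.22,.6,.02):
    m=(abs(Z-z)<.01)&(Y>-.17)&(Y<.1)&(X>.3)&(X<.6)&~((X>.51)&(Y<-.08))
    if m.sum()>5: print(round(z,2),m.sum(),'X',np.round(np.percentile(X[m],[1,99]),3),'Y',np.round(np.percentile(Y[m],[1,99]),3))
"
```

```text
0.22 13 X [0.462 0.584] Y [-0.07  -0.038]
0.24 276 X [0.428 0.496] Y [-0.136  0.034]
0.26 508 X [0.427 0.496] Y [-0.137  0.041]
0.28 909 X [0.427 0.495] Y [-0.144  0.042]
0.3 53 X [0.438 0.482] Y [-0.049 -0.034]
0.32 139 X [0.438 0.498] Y [-0.091 -0.014]
0.34 224 X [0.431 0.498] Y [-0.072 -0.014]
0.36 248 X [0.431 0.5  ] Y [-0.068 -0.013]
0.38 275 X [0.434 0.498] Y [-0.07  -0.014]
0.4 232 X [0.436 0.499] Y [-0.064 -0.004]
0.42 306 X [0.437 0.498] Y [-0.061 -0.006]
0.44 229 X [0.439 0.5  ] Y [-0.06  -0.013]
0.46 324 X [0.424 0.503] Y [-0.067 -0.001]
0.48 371 X [0.41  0.518] Y [-0.07   0.004]
0.5 594 X [0.404 0.519] Y [-0.069  0.005]
0.52 861 X [0.398 0.515] Y [-0.072  0.002]
0.54 727 X [0.397 0.504] Y [-0.078 -0.002]
0.56 818 X [0.404 0.492] Y [-0.087 -0.009]
0.58 685 X [0.397 0.473] Y [-0.092 -0.02 ]
```

Call:
carry_out(
  linear=[
    [0,-0.01,0],
    [0,-0.02,0],
    [0,-0.03,0],
    [0,-0.038,0],
    [0,-0.043,0],
    [0,-0.043,0.005],
    [0,-0.043,0.01],
    [0,-0.043,0.01],
  ],
  roll=[0,0,0,0,0,0,0,0],
)

```text
clock: 7.17
tool_pos: [0.4631, -0.0915, 0.1972]
eef_rot: [-0.011, 1.0, -0.001, -0.003]
contact_force: [-0.2, 1.0, -3.0]
opening: 0.197
```

```bash
python3 rel.py 4 | grep -v 'scene 0\|top 0'
```

```text
t 7.17 pos [ 0.4631 -0.0915  0.1972] yhead 91.24 zdir [-0.005 -0.001 -1.   ] F [-0.18  0.95 -2.96] M [0.09 0.24 0.04] open 0.197 q [ 0.33  0.61 -0.37  2.07  0.42  0.53  1.25]
scene Lmax 0.13891700084724445 slope [-0.00474614  0.2184894 ] yawslope [ 0.00351588 -0.00170633]
scene post 588 ((517.8974609375, -215.4417724609375), (71.47746276855469, 129.4453125), 28.738100051879883)
  flap -0.185 6 0.2547 [0.5216 0.5392]
  flap -0.175 20 0.2543 [0.5215 0.5387]
  flap -0.165 20 0.2541 [0.5219 0.5386]
  flap -0.155 20 0.2544 [0.5228 0.5355]
  flap -0.145 23 0.2544 [0.5216 0.5382]
  flap -0.135 24 0.2542 [0.522  0.5379]
  flap -0.125 84 0.2431 [0.5185 0.5382]
  flap -0.115 22 0.2357 [0.5191 0.5379]
  flap -0.105 19 0.2398 [0.5185 0.5384]
  flap -0.095 32 0.2432 [0.5199 0.5374]
top Lmax 0.1411310234598329 slope [-0.00808864  0.21595901] yawslope [-0.01659059  0.00441239]
top post 826 ((530.2747192382812, -232.48373413085938), (45.260902404785156, 75.76808166503906), 1.0000975131988525)
  flap -0.195 3 0.2254 [0.5225 0.5434]
  flap -0.185 43 0.2511 [0.5198 0.5386]
  flap -0.175 8 0.2504 [0.5331 0.5392]
  flap -0.125 3 0.5599 [0.4832 0.4918]
```

View pics/c_scene4.png

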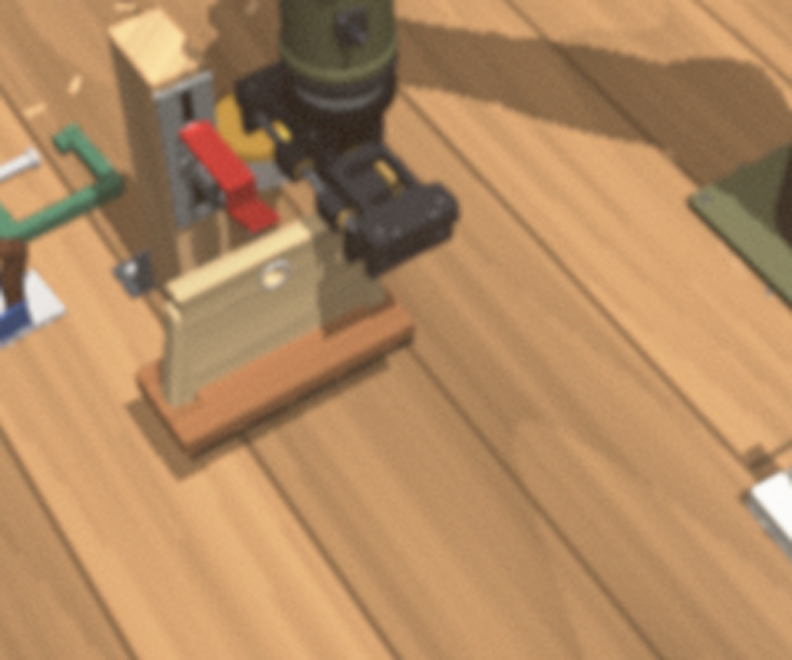

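Call:
carry_out(
  linear=[
    [-0.0005,0,0.003],
    [-0.001,0,0.006],
    [-0.001,0,0.009],
    [-0.001,0,0.012],
    [-0.001,0,0.012],
  ],
  roll=[0,0,0,0,0],
)

```text
clock: 7.68
tool_pos: [0.4621, -0.0913, 0.2092]
eef_rot: [-0.011, 1.0, -0.001, -0.002]
contact_force: [-0.2, -0.6, -3.1]
opening: 0.195
```

Call:
carry_out(
  linear=[
    [0,0,0.0015],
    [0,0,0.002],
    [0,0,0.002],
  ],
  roll=[0,0,0],
)

```text
clock: 7.93
tool_pos: [0.4622, -0.0913, 0.2113]
eef_rot: [-0.011, 1.0, -0.001, -0.002]
contact_force: [-0.8, 0.7, -3.7]
opening: 0.2
```

Call:
carry_out(
  linear=[
    [0,0,0.0015],
    [0,0,0.002],
    [0,0,0.002],
  ],
  roll=[0,0,0],
)

```text
clock: 8.18
tool_pos: [0.4622, -0.0913, 0.2134]
eef_rot: [-0.011, 1.0, -0.001, -0.002]
contact_force: [0.2, 0.5, -3.7]
opening: 0.195
```

Call:
carry_out(
  linear=[
    [0,0,0.0015],
    [0,0,0.002],
    [0,0,0.002],
  ],
  roll=[0,0,0],
)

```text
clock: 8.43
tool_pos: [0.4621, -0.0913, 0.2154]
eef_rot: [-0.011, 1.0, -0.001, -0.002]
contact_force: [-0.8, 0.5, -5.3]
opening: 0.2
```

Call:
carry_out(
  linear=[
    [0,0,0.0015],
    [0,0,0.002],
    [0,0,0.002],
  ],
  roll=[0,0,0],
)

```text
clock: 8.68
tool_pos: [0.4619, -0.0914, 0.2174]
eef_rot: [-0.011, 1.0, -0.001, -0.003]
contact_force: [-0.8, 0.2, -4.8]
opening: 0.2
```

```bash
python3 rel.py 5 | grep -v 'scene 0\|top 0\|post'
```

```text
t 8.68 pos [ 0.4619 -0.0914  0.2174] yhead 91.26 zdir [-0.005 -0.002 -1.   ] F [-0.79  0.17 -4.8 ] M [-0.    0.29 -0.03] open 0.2 q [ 0.35  0.58 -0.39  2.05  0.39  0.59  1.28]
scene Lmax 0.13914864773412855 slope [-0.00595526  0.23851621] yawslope [-0.01327553  0.00024631]
  flap -0.185 14 0.2547 [0.5213 0.5393]
  flap -0.175 20 0.2546 [0.5216 0.5395]
  flap -0.165 20 0.2557 [0.5217 0.5388]
  flap -0.155 19 0.2557 [0.522  0.5376]
  flap -0.145 19 0.2555 [0.5221 0.535 ]
  flap -0.135 26 0.2559 [0.5207 0.5379]
  flap -0.125 83 0.2446 [0.5178 0.538 ]
  flap -0.115 25 0.2398 [0.5189 0.5384]
  flap -0.105 14 0.2445 [0.5194 0.537 ]
  flap -0.095 20 0.2477 [0.5195 0.5377]
top Lmax 0.14032383414788632 slope [-0.00512224  0.23591236] yawslope [-0.00854019  0.00319312]
  flap -0.195 6 0.2401 [0.5269 0.5427]
  flap -0.185 24 0.252 [0.5276 0.5401]
```

View pics/c_scene5.png

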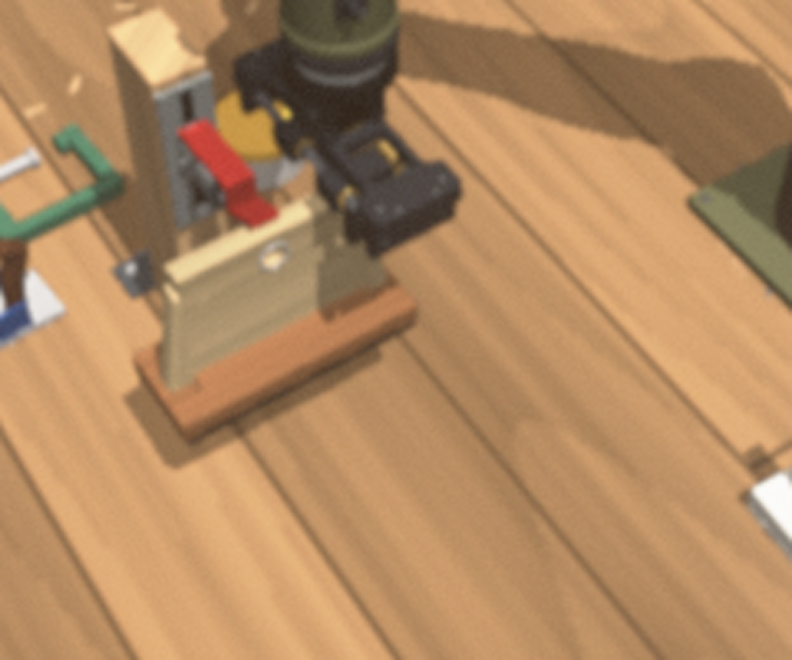

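Call:
carry_out(
  linear=[
    [0,0,0.002],
    [0,0,0.002],
    [0,-0.002,0.002],
    [0,-0.004,0.002],
    [0,-0.004,0.002],
  ],
  roll=[0,0,0,0,0],
)

```text
clock: 9.2
tool_pos: [0.4621, -0.0954, 0.2194]
eef_rot: [-0.011, 1.0, -0.001, -0.002]
contact_force: [0.4, 0.6, -4.1]
opening: 0.201
```

Call:
carry_out(
  linear=[
    [0,-0.001,0],
    [0,-0.002,0],
    [0,-0.002,0],
  ],
  roll=[0,0,0],
)

```text
clock: 9.45
tool_pos: [0.4621, -0.0975, 0.2193]
eef_rot: [-0.011, 1.0, -0.001, -0.002]
contact_force: [0.7, 1.5, -4.1]
opening: 0.2
```

Call:
carry_out(
  linear=[
    [0,-0.001,0],
    [0,-0.002,0],
    [0,-0.002,0],
  ],
  roll=[0,0,0],
)

```text
clock: 9.7
tool_pos: [0.4621, -0.0998, 0.2193]
eef_rot: [-0.011, 1.0, -0.001, -0.002]
contact_force: [-0.3, 2.1, -4.2]
opening: 0.199
```

Call:
carry_out(
  linear=[
    [0,-0.001,0],
    [0,-0.002,0],
    [0,-0.002,0],
  ],
  roll=[0,0,0],
)

```text
clock: 9.95
tool_pos: [0.4621, -0.102, 0.2193]
eef_rot: [-0.011, 1.0, -0.001, -0.002]
contact_force: [0.1, 2.2, -3.8]
opening: 0.198
```

```bash
python3 -c "
from h import *
st()"
```

```text
t 9.95 pos [ 0.4621 -0.102   0.2193] yhead 91.24 zdir [-0.005 -0.002 -1.   ] F [ 0.09  2.18 -3.77] M [0.41 0.33 0.09] open 0.198 q [ 0.37  0.58 -0.4   2.04  0.39  0.6   1.3 ]
```

Call:
carry_out(
  linear=[
    [0,-0.001,0],
    [0,-0.003,0],
    [0,-0.003,0],
  ],
  roll=[0,0,0],
)

```text
clock: 10.2
tool_pos: [0.4621, -0.1055, 0.2193]
eef_rot: [-0.011, 1.0, -0.001, -0.002]
contact_force: [-0.3, 1.6, -4.1]
opening: 0.201
```

Call:
carry_out(
  linear=[
    [0,-0.001,0],
    [0,-0.003,0],
    [0,-0.003,0],
  ],
  roll=[0,0,0],
)

```text
clock: 10.45
tool_pos: [0.462, -0.109, 0.2193]
eef_rot: [-0.01, 1.0, -0.001, -0.002]
contact_force: [-0.2, 1.1, -5.2]
opening: 0.199
```

```bash
python3 rel.py 6 | grep -v 'scene 0\|top 0\|post'
```

```text
t 10.45 pos [ 0.462  -0.109   0.2193] yhead 91.17 zdir [-0.005 -0.002 -1.   ] F [-0.2   1.09 -5.21] M [0.36 0.27 0.09] open 0.199 q [ 0.39  0.58 -0.4   2.04  0.39  0.6   1.31]
scene Lmax 0.13928925498060182 slope [-0.00799112  0.2405748 ] yawslope [-0.02843344  0.00246091]
  flap -0.195 13 0.2548 [0.5268 0.5387]
  flap -0.185 22 0.2554 [0.5227 0.5391]
  flap -0.175 23 0.2568 [0.5215 0.5384]
  flap -0.165 23 0.2591 [0.5214 0.539 ]
  flap -0.155 19 0.2598 [0.522  0.5364]
  flap -0.145 23 0.2621 [0.5211 0.5373]
  flap -0.135 37 0.2635 [0.5196 0.5375]
  flap -0.125 64 0.2497 [0.5186 0.5379]
  flap -0.115 13 0.2495 [0.5207 0.5369]
  flap -0.105 15 0.2558 [0.522 0.538]
  flap -0.095 12 0.2603 [0.5218 0.5375]
top Lmax 0.14143653574694648 slope [-0.00655754  0.23786463] yawslope [-0.00841374  0.00345164]
```

View pics/c_scene6.png

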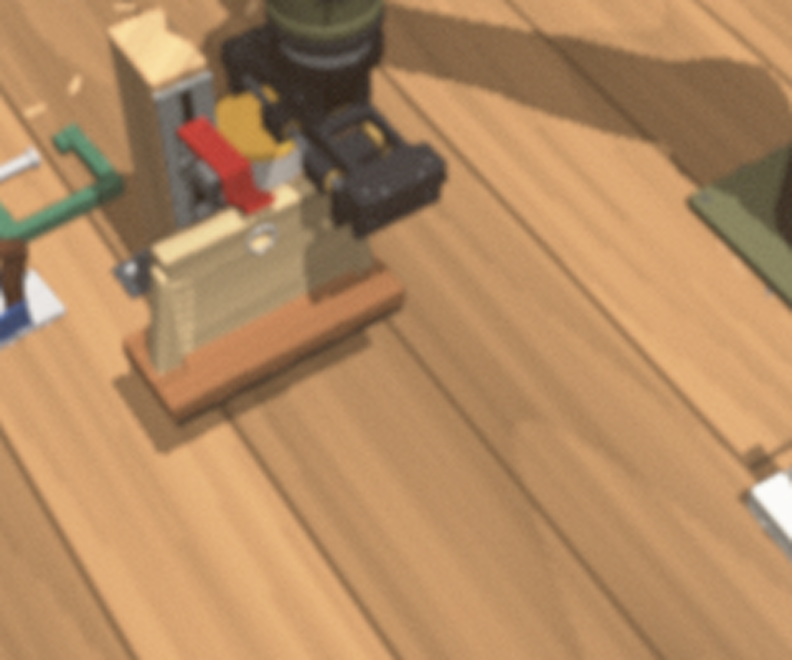

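Call:
carry_out(
  linear=[
    [0,-0.002,0],
    [0,-0.004,0],
    [0,-0.006,0],
    [0,-0.006,0],
  ],
  roll=[0,0,0,0],
)

```text
clock: 10.88
tool_pos: [0.462, -0.1154, 0.2192]
eef_rot: [-0.01, 1.0, -0.001, -0.002]
contact_force: [0.6, 1.6, -4.4]
opening: 0.199
```

Call:
carry_out(
  linear=[
    [0,-0.002,0],
    [0,-0.004,0],
    [0,-0.006,0],
    [0,-0.006,0],
  ],
  roll=[0,0,0,0],
)

```text
clock: 11.22
tool_pos: [0.4618, -0.1226, 0.2192]
eef_rot: [-0.009, 1.0, -0.002, -0.003]
contact_force: [0.6, -0.0, -5.3]
opening: 0.198
```

```bash
python3 -c "
from h import *
st()"
```

```text
t 11.22 pos [ 0.4618 -0.1226  0.2192] yhead 91.03 zdir [-0.005 -0.004 -1.   ] F [ 0.58 -0.05 -5.26] M [0.12 0.31 0.  ] open 0.198 q [ 0.42  0.58 -0.4   2.03  0.39  0.61  1.34]
```

Call:
carry_out(
  linear=[
    [0.0004,-0.002,0],
    [0.0008,-0.005,0],
    [0.0008,-0.008,0],
    [0.0008,-0.01,0],
    [0.0008,-0.01,0],
  ],
  roll=[0,0,0,0,0],
)

```text
clock: 11.63
tool_pos: [0.4625, -0.1335, 0.2191]
eef_rot: [-0.008, 1.0, -0.002, -0.003]
contact_force: [-0.4, 0.5, -5.7]
opening: 0.202
```

Call:
carry_out(
  linear=[
    [0,-0.001,0],
    [0,-0.002,0],
    [0,-0.002,0],
  ],
  roll=[0,0,0],
)

```text
clock: 11.88
tool_pos: [0.4625, -0.1358, 0.2191]
eef_rot: [-0.008, 1.0, -0.002, -0.003]
contact_force: [-0.2, -0.1, -6.0]
opening: 0.201
```

Call:
carry_out(
  linear=[
    [0,-0.001,0],
    [0,-0.002,0],
    [0,-0.002,0],
  ],
  roll=[0,0,0],
)

```text
clock: 12.13
tool_pos: [0.4625, -0.1379, 0.2191]
eef_rot: [-0.008, 1.0, -0.002, -0.003]
contact_force: [0.9, -0.4, -5.1]
opening: 0.196
```

```bash
python3 rel.py 7 | grep -v 'scene 0\|top 0\|post'
```

```text
t 12.13 pos [ 0.4625 -0.1379  0.2191] yhead 90.93 zdir [-0.006 -0.004 -1.   ] F [ 0.89 -0.35 -5.14] M [0.05 0.31 0.09] open 0.196 q [ 0.45  0.59 -0.4   2.02  0.39  0.61  1.37]
scene Lmax 0.13899857503663418 slope [-0.01019996  0.24077832] yawslope [ 0.00620365 -0.00167999]
  flap -0.195 15 0.2546 [0.5227 0.5374]
  flap -0.185 27 0.2562 [0.5212 0.5388]
  flap -0.175 22 0.2584 [0.5202 0.5391]
  flap -0.165 21 0.2614 [0.5219 0.5391]
  flap -0.155 21 0.2642 [0.5214 0.5392]
  flap -0.145 19 0.2664 [0.5209 0.5372]
  flap -0.135 59 0.2645 [0.5193 0.5372]
  flap -0.125 29 0.2518 [0.5208 0.5375]
  flap -0.115 13 0.2566 [0.5238 0.5379]
  flap -0.105 13 0.2658 [0.5237 0.5374]
  flap -0.095 6 0.2665 [0.524  0.5358]
top Lmax 0.14067942766927577 slope [-0.01701278  0.23879287] yawslope [0.00558595 0.00177639]
  flap -0.105 58 0.2583 [0.5167 0.5391]
  flap -0.095 33 0.2643 [0.5162 0.5377]
```

Call:
carry_out(
  linear=[
    [0,-0.001,0],
    [0,-0.0015,0],
    [0,-0.0015,0],
  ],
  roll=[0,0,0],
)

```text
clock: 12.48
tool_pos: [0.4627, -0.1397, 0.2192]
eef_rot: [-0.008, 1.0, -0.002, -0.002]
contact_force: [0.6, 0.0, -3.1]
opening: 0.197
```

Call:
carry_out(
  linear=[
    [0,-0.001,0],
    [0,-0.0015,0],
    [0,-0.0015,0],
  ],
  roll=[0,0,0],
)

```text
clock: 12.73
tool_pos: [0.463, -0.1415, 0.2194]
eef_rot: [-0.008, 1.0, -0.002, -0.002]
contact_force: [0.4, 0.7, -2.7]
opening: 0.197
```

```bash
python3 rel.py 8 | grep -v 'scene 0\|top 0\|post'
```

```text
t 12.73 pos [ 0.463  -0.1415  0.2194] yhead 90.88 zdir [-0.004 -0.005 -1.   ] F [ 0.39  0.66 -2.71] M [0.01 0.25 0.  ] open 0.197 q [ 0.45  0.59 -0.4   2.01  0.4   0.62  1.37]
scene Lmax 0.13931232395464788 slope [-0.00698737  0.24106295] yawslope [-0.0098967  0.0001646]
  flap -0.185 12 0.255 [0.5216 0.5392]
  flap -0.175 23 0.2542 [0.5222 0.5385]
  flap -0.165 15 0.2537 [0.5227 0.5378]
  flap -0.155 21 0.2547 [0.5222 0.5372]
  flap -0.145 18 0.2542 [0.5215 0.5365]
  flap -0.135 21 0.2542 [0.5226 0.5363]
  flap -0.125 73 0.2435 [0.5191 0.538 ]
  flap -0.115 19 0.2353 [0.5215 0.5382]
  flap -0.105 22 0.2398 [0.5213 0.5373]
  flap -0.095 21 0.244 [0.5201 0.5362]
top Lmax 0.14102853372202134 slope [0.0059566  0.23685439] yawslope [0.00558469 0.0017545 ]
  flap -0.115 44 0.2315 [0.518  0.5393]
  flap -0.105 54 0.2353 [0.5177 0.5385]
  flap -0.095 44 0.2401 [0.517  0.5383]
  flap -0.085 13 0.2418 [0.5186 0.5371]
```

View pics/c_scene8.png

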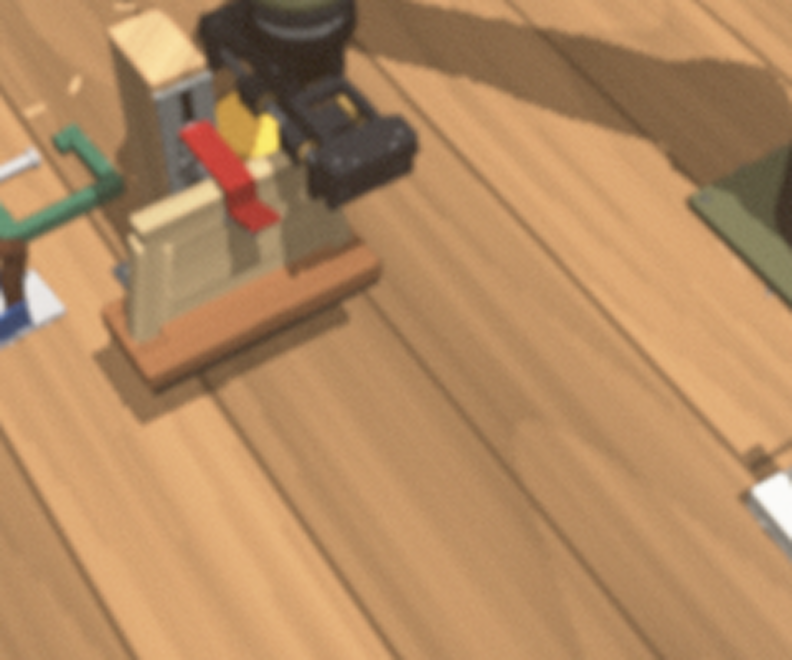

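Call:
carry_out(
  linear=[
    [0,0.0005,-0.001],
    [0,0.001,-0.002],
    [0,0.001,-0.002],
  ],
  roll=[0,0,0],
)

```text
clock: 13.08
tool_pos: [0.4627, -0.1401, 0.2171]
eef_rot: [-0.008, 1.0, -0.002, -0.003]
contact_force: [-0.2, 0.4, -2.8]
opening: 0.2
```

Call:
carry_out(
  linear=[
    [0,0,-0.0005],
    [0,0,-0.0005],
    [0,0,-0.0005],
  ],
  roll=[0,0,0],
)

```text
clock: 13.33
tool_pos: [0.4627, -0.1401, 0.2166]
eef_rot: [-0.008, 1.0, -0.002, -0.003]
contact_force: [0.4, 0.7, -3.0]
opening: 0.2
```

Call:
carry_out(
  linear=[
    [0,0,-0.0005],
    [0,0,-0.0005],
    [0,0,-0.0005],
  ],
  roll=[0,0,0],
)

```text
clock: 13.58
tool_pos: [0.4626, -0.1401, 0.2161]
eef_rot: [-0.008, 1.0, -0.002, -0.003]
contact_force: [0.3, 0.0, -3.0]
opening: 0.194
```

Call:
carry_out(
  linear=[
    [0,0,-0.0005],
    [0,0,-0.0005],
    [0,0,-0.0005],
  ],
  roll=[0,0,0],
)

```text
clock: 13.83
tool_pos: [0.4627, -0.1401, 0.2157]
eef_rot: [-0.008, 1.0, -0.002, -0.003]
contact_force: [-1.0, -0.2, -2.3]
opening: 0.198
```

Call:
carry_out(
  linear=[
    [0,0,-0.0005],
    [0,0,-0.0005],
    [0,0,-0.0005],
  ],
  roll=[0,0,0],
)

```text
clock: 14.08
tool_pos: [0.4628, -0.1401, 0.2153]
eef_rot: [-0.008, 1.0, -0.002, -0.002]
contact_force: [-0.8, 0.5, -0.2]
opening: 0.199
```

Call:
carry_out(
  linear=[
    [0,0,-0.0005],
    [0,0,-0.0005],
    [0,0,-0.0005],
  ],
  roll=[0,0,0],
)

```text
clock: 14.33
tool_pos: [0.4629, -0.1401, 0.215]
eef_rot: [-0.008, 1.0, -0.002, -0.002]
contact_force: [-1.6, -0.1, 0.8]
opening: 0.195
```

Call:
carry_out(
  linear=[
    [-0.0005,0,0],
    [-0.001,0,0.0002],
    [-0.001,0,0.0002],
  ],
  roll=[0,0,0],
)

```text
clock: 14.58
tool_pos: [0.4625, -0.1401, 0.2153]
eef_rot: [-0.008, 1.0, -0.002, -0.002]
contact_force: [0.9, 0.6, -1.0]
opening: 0.196
```

```bash
python3 -c "
from h import *
st()"
```

```text
t 14.58 pos [ 0.4625 -0.1401  0.2153] yhead 90.92 zdir [-0.003 -0.005 -1.   ] F [ 0.93  0.61 -1.04] M [ 0.06 -0.16  0.03] open 0.196 q [ 0.45  0.6  -0.4   2.02  0.4   0.6   1.36]
```

Call:
carry_out(
  linear=[
    [0,0,-0.0003],
    [0,0,-0.0003],
  ],
  roll=[0,0],
)

```text
clock: 14.75
tool_pos: [0.4625, -0.1401, 0.215]
eef_rot: [-0.008, 1.0, -0.002, -0.001]
contact_force: [-0.5, -0.2, 0.4]
opening: 0.197
```

Call:
carry_out(
  linear=[
    [0,0,0],
    [0,0,0],
    [0,0,0],
    [0,0,0],
    [0,0,0],
    [0,0,0],
  ],
  roll=[0,0,0,0,0,0],
  grip_force=3,
)

```text
clock: 15.25
tool_pos: [0.4625, -0.1401, 0.215]
eef_rot: [-0.008, 1.0, -0.002, -0.001]
contact_force: [-0.2, 0.1, 0.2]
opening: 0.206
```

Call:
carry_out(
  linear=[
    [0,0,0],
    [0,0,0],
    [0,0,0],
    [0,0,0],
    [0,0,0],
    [0,0,0],
    [0,0,0],
    [0,0,0],
  ],
  roll=[0,0,0,0,0,0,0,0],
  gripper=0.45,
)

```text
clock: 15.92
tool_pos: [0.4625, -0.1401, 0.215]
eef_rot: [-0.008, 1.0, -0.002, -0.001]
contact_force: [0.6, 0.2, -0.3]
opening: 0.45
```

```bash
python3 rel.py 9 | grep -v 'top 0\|post'
```

```text
t 15.92 pos [ 0.4625 -0.1401  0.215 ] yhead 90.92 zdir [-0.003 -0.005 -1.   ] F [ 0.59  0.21 -0.29] M [-0.01 -0.01 -0.01] open 0.45 q [ 0.45  0.6  -0.4   2.02  0.4   0.6   1.36]
scene 0.01 17 z [0.2353 0.2383] W [-0.0105  0.0049  0.0084]
scene 0.03 80 z [0.2365 0.2388] W [-0.0099  0.0035  0.0074]
scene 0.05 33 z [0.2354 0.2394] W [-0.0092  0.0054  0.0135]
scene 0.07 50 z [0.2364 0.2421] W [-0.0109  0.0056  0.0139]
scene 0.09 81 z [0.236  0.2389] W [-0.0106  0.0042  0.0074]
scene 0.11 87 z [0.2364 0.2383] W [-0.0096  0.0039  0.0075]
scene 0.13 95 z [0.2351 0.2383] W [-0.0107  0.0035  0.0082]
scene Lmax 0.13903292117506966 slope [-0.00315815  0.23691456] yawslope [-0.01641951  0.00113443]
  flap -0.185 8 0.2542 [0.5213 0.5396]
  flap -0.175 22 0.2544 [0.5228 0.5386]
  flap -0.165 24 0.2547 [0.5219 0.538 ]
  flap -0.155 19 0.2539 [0.522  0.5375]
  flap -0.145 22 0.2545 [0.5221 0.5367]
  flap -0.135 22 0.2542 [0.5207 0.5372]
  flap -0.125 71 0.2426 [0.5191 0.5376]
  flap -0.115 21 0.2372 [0.5216 0.537 ]
  flap -0.105 16 0.2406 [0.5194 0.538 ]
  flap -0.095 26 0.2438 [0.5214 0.538 ]
top Lmax 0.14099029024189058 slope [-0.00299088  0.23424665] yawslope [0.00572829 0.00207515]
  flap -0.115 23 0.233 [0.5178 0.5389]
  flap -0.105 50 0.2359 [0.5178 0.5384]
  flap -0.095 48 0.2395 [0.5173 0.5385]
  flap -0.085 29 0.2434 [0.4841 0.5374]
```

View pics/c_scene9.png

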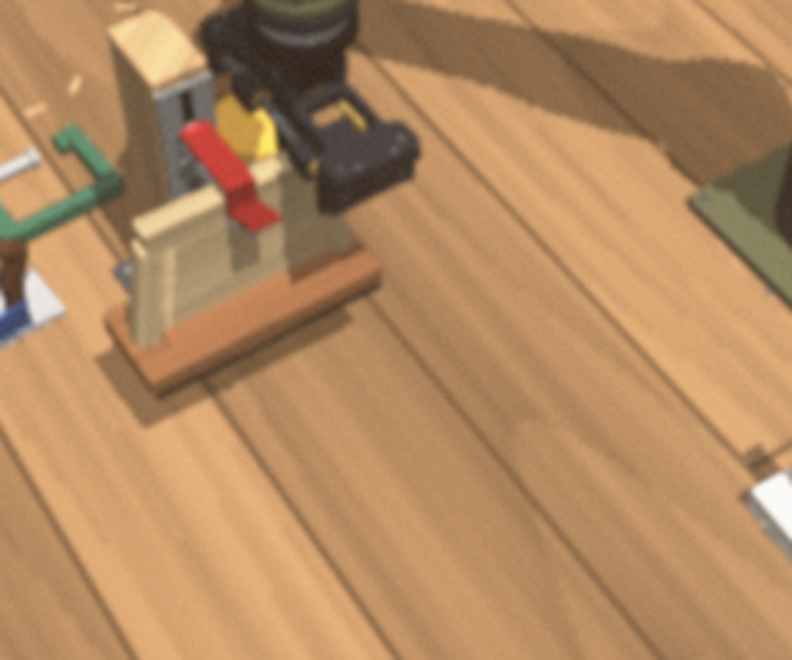

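Released and level. Back off straight up, then aside.

Call:
carry_out(
  linear=[
    [0,0,0.005],
    [0,0,0.012],
    [0,0,0.02],
    [0,0,0.03],
    [0,0,0.045],
    [0,0,0.06],
    [0,0,0.075],
    [0,0,0.08],
  ],
  roll=[0,0,0,0,0,0,0,0],
)

```text
clock: 16.68
tool_pos: [0.4636, -0.1401, 0.2976]
eef_rot: [-0.008, 1.0, -0.003, 0.001]
contact_force: [1.6, 0.4, -0.5]
opening: 0.454
```

Call:
carry_out(
  linear=[
    [0,0.02,0],
    [0,0.05,0],
    [0,0.08,0],
    [0,0.11,0],
    [0,0.14,0],
    [0,0.17,0],
    [0,0.2,0],
    [0,0.2,0],
  ],
  roll=[0,0,0,0,0,0,0,0],
)

```text
clock: 17.35
tool_pos: [0.4636, 0.0671, 0.2984]
eef_rot: [-0.013, 1.0, -0.0, 0.002]
contact_force: [0.1, -0.3, 0.2]
opening: 0.451
```

```bash
python3 - <<'E'
from blk import *
st()
for i in range(2):
  for n in ['scene','top']:
    p=snapshot(n); save(p,n+'A%d'%i); pickle.dump(p,open(n+'A%d.pkl'%i,'wb'))
    board(p,[.4625,-.1401],90.92,.2345,n)
    C=cloud(p); X,Y,Z=C[...,0],C[...,1],C[...,2]
    im=p['img'].astype(int); red=(im[...,0]>100)&(im[...,1]<70)&(im[...,2]<70)&(X>.46)&(X<.6)&(Y<-.05)&(Y>-.25)&(Z>.2)
    for y in (-.175,-.145,-.105,-.095):
        k=red&(abs(Y-y)<.005)
        if k.sum()>2: print('  flap',y,np.round(np.median(Z[k]),4))
E
```

```text
t 17.35 pos [0.4636 0.0671 0.2984] yhead 91.47 zdir [ 0.003 -0.001 -1.   ] F [ 0.15 -0.3   0.21] M [0.   0.01 0.02] open 0.451 q [ 0.08  0.46 -0.48  1.96  0.29  0.79  1.03]
scene 0.01 79 z [0.2363 0.239 ] W [-0.0109  0.004   0.0075]
scene 0.03 80 z [0.2365 0.239 ] W [-0.0097  0.0039  0.0079]
scene 0.05 35 z [0.236  0.2401] W [-0.0089  0.0056  0.0134]
scene 0.07 51 z [0.2363 0.242 ] W [-0.0115  0.0063  0.0139]
scene 0.09 80 z [0.2362 0.2385] W [-0.0096  0.0036  0.0081]
scene 0.11 85 z [0.2361 0.2386] W [-0.0098  0.003   0.0085]
scene 0.13 95 z [0.2357 0.2384] W [-0.0104  0.0034  0.008 ]
scene Lmax 0.13938356340733243 slope [-0.00378486  0.23696206] yawslope [-0.00912989  0.00071679]
  flap -0.105 0.2409
  flap -0.095 0.2435
top 0.01 87 z [0.2341 0.2363] W [-0.0053  0.003   0.0112]
top 0.03 88 z [0.2345 0.2366] W [-0.0061  0.0027  0.011 ]
top 0.05 66 z [0.2338 0.2368] W [-0.0054  0.0032  0.0113]
top 0.09 78 z [0.2336 0.2364] W [-0.0056  0.0029  0.0112]
top 0.11 85 z [0.234 0.236] W [-0.0063  0.0025  0.011 ]
top 0.13 81 z [0.2338 0.2356] W [-0.0053  0.0032  0.0115]
top 0.15 9 z [0.2341 
[... 618 characters left out ...]
.0027  0.0073]
scene Lmax 0.13872979296363064 slope [-0.00678595  0.23722878] yawslope [-0.01481168  0.0007186 ]
  flap -0.145 0.2534
  flap -0.105 0.2402
  flap -0.095 0.2446
top 0.01 85 z [0.2342 0.2363] W [-0.0051  0.0031  0.0111]
top 0.03 91 z [0.2342 0.2362] W [-0.0061  0.0024  0.0111]
top 0.05 68 z [0.2333 0.2362] W [-0.0074  0.0031  0.0112]
top 0.09 78 z [0.2333 0.2363] W [-0.0053  0.0031  0.0113]
top 0.11 83 z [0.2333 0.2356] W [-0.0062  0.0028  0.0109]
top 0.13 82 z [0.234  0.2365] W [-0.0054  0.0031  0.0114]
top Lmax 0.1403026923498212 slope [-0.00108039  0.23391644] yawslope [0.00581358 0.00196616]
  flap -0.175 0.2513
  flap -0.145 0.2505
  flap -0.105 0.2349
  flap -0.095 0.2394
```

View pics/sceneA1.png

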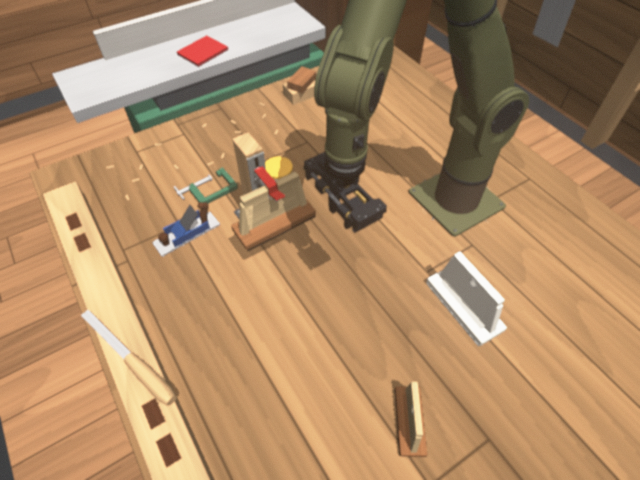

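View pics/topA1.png

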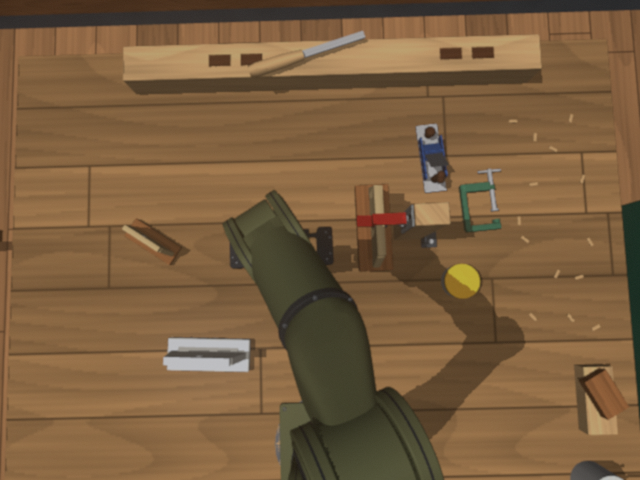

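```bash
python3 -c "
from h import *
st(); print(finish_job())"
```

```text
t 17.55 pos [0.4635 0.0587 0.2975] yhead 90.83 zdir [ 0.001 -0.007 -1.   ] F [ 0.63 -0.18  0.33] M [ 0.02  0.03 -0.07] open 0.45 q [ 0.09  0.46 -0.47  1.96  0.3   0.79  1.03]
the job is handed in; nothing more can be done
None
```

The larger wooden push block now hangs by its eye on the keeper peg, with the red flap shut behind it. The job was handed in at about 17.5 s; no verdict is reported.

**How it went:** I gripped the board about 64 mm beside the eye, not 55 mm, so the gripper's body would clear the post. I felt for the lip from below, which put the peg at about 217 mm, and lifted the flap with the board's top. The eye then slid along the peg until the flap fell. I lowered the block until its weight was on the peg, eased the grip to 3 N and opened. The highest wrist reading at the end of any move was about 6 N, including the block's own 3 N weight.

**Last checks:**
- **Block:** it hangs level within about 0.01 rad and square within about 0.02 rad. It did not move between pictures taken after release.
- **Flap:** its heights match those from the start of the job, so it is down.
- **Eye:** about 61 mm out from the post's face, so about 96 mm from the post's origin against the allowed 93 to 103 mm.
- **Surroundings:** the gripper is clear, and the plane, clamp and tin look unmoved in the pictures; I did not measure them again.

**Disagreements:**
- The two fixed cameras differed by 2 to 4 mm, which I corrected using the gripped block as a reference.
- The block took up its weight about 1 to 2 mm lower than the lip contact predicted, within the play of the eye.

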